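# Test the orange interlock switch

## Task

Two spare roller-lever interlock switches for the incubator door stand on the worktop for checking before they are fitted. Test the one with the orange roller: press its roller arm down until it clicks, which happens just before the arm is level, keep it there for a moment, then let go so that the arm springs fully back up. Do not work the switch with the blue roller.

Things in the scene. Friction and masses are not known exactly. Their poses are not given: they have to be found in the camera images.
- orange_roller (a point): Centre of the orange roller (wheel 22 mm across, 14 mm wide) at the end of a thin aluminium arm; at rest 115 mm above the worktop, its top 126 mm. x: from the roller along the arm to its pivot, 70 mm away and 85 mm above the worktop; y: the level axle; z: square to both, up. At rest the arm rises 25 degrees from pivot to roller, roughly towards the robot. Nothing stands under the roller.
- orange_lever (a joint): Angle of the orange switch's arm, rad: 0 at rest (up), grows as the roller goes down. It clicks at 0.38 (roller centre 26 mm down), is level at 0.44 (30 mm) and meets its stop at 0.62 (42 mm). A spring returns it; pressing the roller takes 2 N at first, 6 N at the click, 8 N at the stop.
- blue_roller (a point): Centre of the blue roller of the other switch, alike in all else; not to be worked. Each switch is a grey box, 42 x 38 mm, with a black head, 99 mm high in all, on an 84 x 70 mm steel foot fixed to the worktop; its middle lies beside the pivot, 40 mm from the roller's mid-plane on the +y side.
- blue_lever (a joint): Angle of the blue switch's arm in rad, 0 at rest; it is to stay there.

How it is judged:
By the outcome, as a careful person would: the job done as asked, in the order asked, and still so for the second after the job is handed in, with the robot touching nothing.
It also fails if it takes over 26 s, if anything falls off the work surface, if the arm or the gripper's body presses on something with over 40 N, if the wrist force passes 120 N, or if a joint passes its speed limit or range.

## Robot

A 6-joint arm with a two-finger parallel gripper is mounted at the origin on a cart in front of the work surface, level with it; the furniture and walls round the work are solid. World frame = base frame: x ahead of the robot, y to its left, z up, the work surface at z = 0. Lengths are in m, angles in degrees, forces in N, time in s.
With the tool pointing down it reaches from about 0.3 to 0.875 m from the base axis. Payload 6.4 kg.
Tool frame: the origin (TCP) lies between the finger pads; the fingertips stand 19 mm ahead of it and the grasp point (between the pads) is the TCP; z points along the fingers, y is the line along which they close (so a half turn about z gives the same grasp; the last joint's range is limited). The gripper opens to 85 mm and grips with 20 to 120 N. Pads are 22 mm wide; open, the fingers measure 114 mm over their backs; the gripper's body (76 mm by 85 mm) begins 54 mm behind the grasp point. The pads swing forward as they close: fully open they stand 13 mm farther back than shut.
Start: joints at [60.201, 10.359, 92.074, -0, 77.567, -11.82], TCP at [0.177, 0.547, 0.25] pointing down, gripper open.
Joint ranges: [-171.53, 171.53], [-51.25, 118.39], [17.06, 147.69], [-65.23, 245.23], [0, 150.52], [-178.68, 178.68]. Speed limits (degrees/s): [147.25, 147.25, 172.46, 180, 180, 180].

## Interface

Orientations are given as [roll, pitch, yaw] about the fixed x, y, z axes, in that order (R = Rz(yaw) Ry(pitch) Rx(roll)).
In Python, from workcell import monitor, snapshot, ctrl gives the robot as it stands.
- The arm moves only by the tool play_rows, never from a script. Its argument "plan" is a list that holds one entry, the list of rows, each a list of 5 numbers: the shift along the tool's x, y, z in cm, then the turn about the tool's z in rad, then the opening in per cent of the stroke, from 0 (shut) to 100 (fully open). In form: [[[dx, dy, dz, twist, grip], ...]]. A call has 1 to 8 rows; each row shifts and turns the commanded pose from where the row before left it, along the tool's axes as they then stand; what a row does not reach is not made up. A row lasts 1/10 s, in which the tool goes at most 50 mm and 8.59 degrees, less where a joint would pass 70% of its speed; a pose out of reach is approached as far as the arm can. A call with a gripper value outside its range is refused whole. The fingers move at their own pace and stop on an object; "grip_force" is the grip in N (left out, the last holds). Time passes only in rows, so rows that do not move let the fingers close. It gives the time, the measured TCP pose, the force, the opening and the grip force at its end, in the units of the state.
- monitor.observe(): the state, without advancing time (a new reading comes with each control period).
- snapshot(name): name is "side" or "top"; returns a dict with "color" (400x640x3 uint8, red, green, blue), "K" (3x3 intrinsics, pixels), "k1" (the pictures are not rectified: a ray, as slopes to the right and down, at radius r is drawn at 1 + k1 r^2 times it, then the intrinsics apply), "R" (3x3) and "t" (3): a world point X has camera coordinates R X + t. Camera axes: x right, y down, z forward; pixel columns grow to the right and rows downward; lengths in m; the calibration is good to about 2 mm. A picture is of the moment at which its call begins. There is no depth.
- ctrl.close_job(): hands the job in; it is judged then, once.
The state is a dict: "time_s": time; "qpos": joint angles; "joint_velocities": joint speeds; "tau": joint torques, N m; "position": TCP position; "ee_rot": TCP orientation; "wrist_force": force on the tool from outside, world axes, zero at the start; "moment": the same for the moment, N m; "grip_width": opening from 0.0 (shut) to 1.0 (fully open); "finger_force": force on a finger pad.
Only numpy, scipy, OpenCV 4.12 (cv2) and the standard library are available. Lean on these libraries where they do the work, as an engineer would, in place of code of your own. Each camera call takes 0.05 s, during which the arm holds its last target. There are 200 camera calls.

## Working session

There is one attempt and no reset: what is moved stays moved. The work goes in short steps, Python scripts to look and compute and a tool call to move; the robot and the scene stay as the last step left them, time stands still between calls to the robot, and variables do not carry over. Pictures are saved under pics/ and viewed, at most 10 in all, crops included, and the job is handed in when it is done.

Besides the shell and the picture viewer there is one more tool, called as name(argument=value, ...), one argument or row to a line, values as JSON. play_rows: Moves the arm, as the interface text tells. Its arguments: {"type":"object","properties":{"plan":{"type":"array"},"grip_force":{"type":"number"}},"required":["plan"]}

```bash
mkdir -p pics; python3 - <<'E'
from workcell import monitor, snapshot, ctrl
import cv2,numpy as np,pickle
s=monitor.observe();print(s['time_s'],s['position'],s['ee_rot'],s['grip_width'])
d={}
for n in('side','top'):
    d[n]=snapshot(n);cv2.imwrite(f'pics/{n}0.png',d[n]['color'][:,:,::-1]);print(n,d[n]['K'],d[n]['k1'],-d[n]['R'].T@d[n]['t'],d[n]['R'])
pickle.dump(d,open('d0.pkl','wb'))
E
```

```text
0.0 [0.17720433 0.54649012 0.24939478] [-1.79903019e+02 -2.15644739e-02  1.62021837e+02] 1.0031832541536494
side [[395.91438522   0.         326.41185166]
 [  0.         395.91438522 204.90070536]
 [  0.           0.           1.        ]] 0.03354626301701665 [0.57479786 0.56762477 0.89111917] [[-0.98792615  0.15481843 -0.00576042]
 [ 0.137655    0.86012839 -0.49115196]
 [-0.07108467 -0.48601482 -0.87105486]]
top [[422.74772151   0.         324.33982954]
 [  0.         422.74772151 199.9397805 ]
 [  0.           0.           1.        ]] -0.09366853281291877 [0.33741322 0.14410016 0.99294351] [[ 0.01334679 -0.99991043 -0.0010014 ]
 [-0.97676738 -0.01282364 -0.2139183 ]
 [ 0.2138863   0.00383325 -0.97685104]]
```

View pics/side0.png

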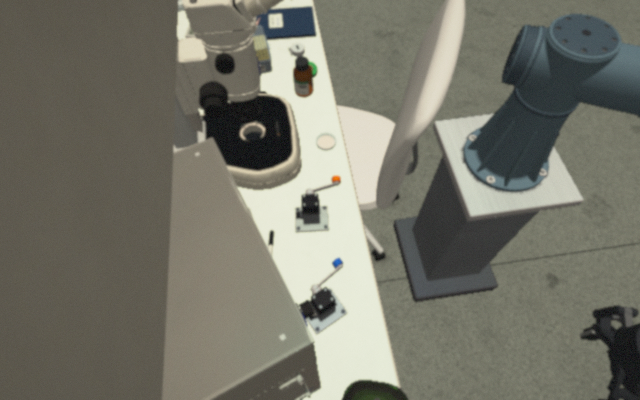

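View pics/top0.png

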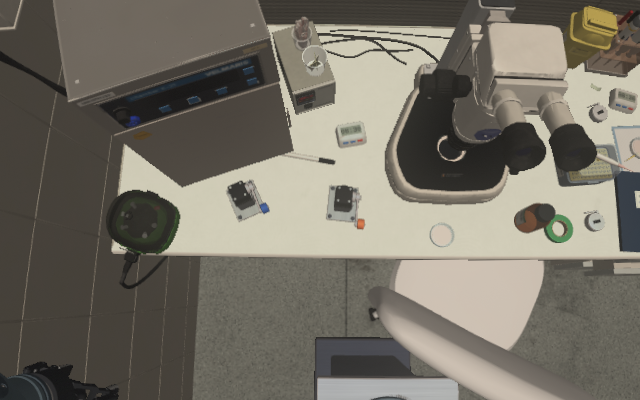

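The side view shows the orange roller near (336,180) and the blue near (338,263). In the top view they are near (361,224) and (265,208). A chair back rises just in front of the bench, to the right of orange. Next I'll triangulate.

```bash
cat > h.py <<'E'
import cv2,numpy as np
def ray(c,uv):
    K=c['K'];p=np.array([(uv[0]-K[0,2])/K[0,0],(uv[1]-K[1,2])/K[1,1]]);q=p.copy()
    for _ in range(20): q=p/(1+c['k1']*(q@q))
    v=c['R'].T@np.array([*q,1]);return -c['R'].T@c['t'],v/np.linalg.norm(v)
def plane(c,uv,z):
    o,v=ray(c,uv);return o+v*(z-o[2])/v[2]
def tri(a,ua,b,ub):
    A=[];y=[]
    o=[ray(a,ua),ray(b,ub)]
    P=[np.eye(3)-np.outer(v,v) for _,v in o]
    X=np.linalg.solve(sum(P),sum(p@q[0] for p,q in zip(P,o)))
    return X,[np.linalg.norm(p@(X-q[0]))for p,q in zip(P,o)]
def proj(c,X):
    x=c['R']@np.array(X)+c['t'];q=x[:2]/x[2];q=q*(1+c['k1']*(q@q));return q*c['K'][0,0]+c['K'][:2,2]
def blob(c,col,box):
    u0,v0,u1,v1=box;h=cv2.cvtColor(c['color'][v0:v1,u0:u1],cv2.COLOR_RGB2HSV)
    lo,hi=dict(orange=((4,140,90),(18,255,255)),blue=((100,140,60),(130,255,255)))[col]
    m=cv2.inRange(h,lo,hi);M=cv2.moments(m,True);return (M['m10']/M['m00']+u0,M['m01']/M['m00']+v0),M['m00']
E
python3 - <<'E'
import pickle,numpy as np,cv2
from h import *
np.set_printoptions(precision=4,suppress=True)
d=pickle.load(open('d0.pkl','rb'));S,T=d['side'],d['top']
for c,bs,bt in(('orange',(320,165,350,195),(345,210,375,240)),('blue',(320,250,355,280),(250,195,280,222))):
    us,n=blob(S,c,bs);ut,m=blob(T,c,bt);print(c,us,n,ut,m,tri(S,us,T,ut),plane(S,us,.115),plane(T,ut,.115))
# chair back: top-view tip/upper edge at several heights
for z in(0,.1,.2,.3):print(z,'T',plane(T,(372,290),z)[:2],plane(T,(420,300),z)[:2],'S',plane(S,(390,200),z)[:2],plane(S,(463,5),z)[:2],plane(S,(415,95),z)[:2])
for n,c,b in(('s',S,(260,140,400,340)),('t',T,(210,160,390,250))):
    u0,v0,u1,v1=b;k=4 if n=='t' else 3;cv2.imwrite(f'pics/{n}crop.png',cv2.resize(c['color'][v0:v1,u0:u1,::-1],None,fx=k,fy=k,interpolation=cv2.INTER_CUBIC))
E
```

```text
orange (335.7352941176471, 178.2941176470588) 34.0 (360.29411764705884, 223.76470588235293) 51.0 (array([0.479 , 0.0715, 0.1207]), [np.float64(0.000634348260991452), np.float64(0.0006343482609915269)]) [0.4789 0.0675 0.115 ] [0.4794 0.0713 0.115 ]Traceback (most recent call last):
  File "<stdin>", line 6, in <module>
  File "h.py", line 19, in blob
    m=cv2.inRange(h,lo,hi);M=cv2.moments(m,True);return (M['m10']/M['m00']+u0,M['m01']/M['m00']+v0),M['m00']
                                                         ~~~~~~~~^~~~~~~~~
ZeroDivisionError: float division by zero
```

```bash
sed -i 's/(100,140,60),(130/(95,100,40),(135/' h.py
python3 - <<'E'
import pickle,numpy as np,cv2
from h import *
np.set_printoptions(precision=4,suppress=True)
d=pickle.load(open('d0.pkl','rb'));S,T=d['side'],d['top']
for c,bs,bt in(('orange',(320,165,350,195),(345,210,375,240)),('blue',(320,250,355,280),(255,195,280,222))):
  try:
    us,n=blob(S,c,bs);ut,m=blob(T,c,bt);print(c,us,n,ut,m,tri(S,us,T,ut),plane(S,us,.115),plane(T,ut,.115))
  except Exception as e: print(c,e)
for z in(0,.1,.2,.3,.4):print(z,'T',plane(T,(372,290),z)[:2],plane(T,(420,300),z)[:2],'S',plane(S,(390,200),z)[:2],plane(S,(463,5),z)[:2],plane(S,(415,95),z)[:2])
for n,c,b in(('s',S,(260,140,400,340)),('t',T,(210,160,390,250))):
    u0,v0,u1,v1=b;k=4 if n=='t' else 3;cv2.imwrite(f'pics/{n}crop.png',cv2.resize(c['color'][v0:v1,u0:u1,::-1],None,fx=k,fy=k,interpolation=cv2.INTER_CUBIC))
E
```

```text
orange (335.7352941176471, 178.2941176470588) 34.0 (360.29411764705884, 223.76470588235293) 51.0 (array([0.479 , 0.0715, 0.1207]), [np.float64(0.000634348260991452), np.float64(0.0006343482609915269)]) [0.4789 0.0675 0.115 ] [0.4794 0.0713 0.115 ]
blue (336.7111111111111, 262.15555555555557) 45.0 (263.8679245283019, 207.66037735849056) 53.0 (array([0.5111, 0.2747, 0.1187]), [np.float64(0.0007408545095670124), np.float64(0.0007408545095671817)]) [0.5115 0.273  0.115 ] [0.5112 0.2756 0.115 ]
0 T [0.3434 0.0351] [ 0.3213 -0.0759] S [0.3367 0.0821] [-0.1012 -0.6559] [ 0.1765 -0.2663]
0.1 T [0.3428 0.0461] [ 0.323  -0.0538] S [0.3635 0.1366] [-0.0254 -0.5186] [ 0.2212 -0.1727]
0.2 T [0.3422 0.0571] [ 0.3246 -0.0316] S [0.3902 0.1911] [ 0.0505 -0.3813] [ 0.2659 -0.0791]
0.3 T [0.3416 0.068 ] [ 0.3262 -0.0094] S [0.4169 0.2455] [ 0.1263 -0.244 ] [0.3106 0.0145]
0.4 T [0.341 0.079] [0.3278 0.0127] S [0.4436 0.3   ] [ 0.2022 -0.1067] [0.3553 0.108 ]
```

View pics/tcrop.png

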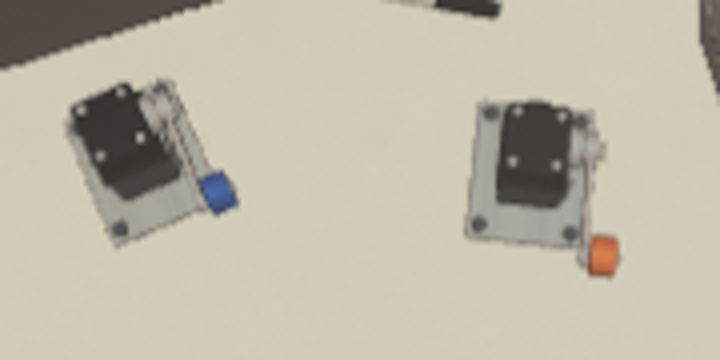

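The top crop shows the orange arm running towards the robot, nearly along -x, with its switch box on the +y (left) side. Blue is turned by about 25°. Now I'll size up the chair back and the furniture along the path.

```bash
python3 - <<'E'
import pickle,numpy as np,cv2
from h import *
np.set_printoptions(precision=3,suppress=True)
d=pickle.load(open('d0.pkl','rb'));S,T=d['side'],d['top']
for z in(-.1,0,.1,.2,.3,.4):print(z,proj(S,(.342,.05,z)),proj(T,(.342,.05,z)), proj(S,(.25,-.2,z)),proj(T,(.25,-.2,z)))
print('base',proj(S,(0,0,0)),proj(T,(0,0,0)))
# chair pairs: left tip; nearer edge pts
print(tri(S,(390,200),T,(372,300)))
# epipolar: T points along upper & lower edge of back -> lines in side for given z
for uv in((372,300),(400,300),(480,340),(560,385),(400,335),(440,370)):
    print(uv,[(z,proj(S,plane(T,uv,z)).round().tolist(),plane(T,uv,z)[:2].round(2).tolist()) for z in(-.1,0,.1,.2,.3,.4)])
# incubator front-bottom corner & top edges
print('inc',plane(T,(183,186),0),plane(T,(293,152),0),tri(S,(282,337),T,(80,100)))
E
```

```text
-0.1 [380.88  208.234] [361.84  290.701] [391.84  136.186] [460.51  328.034]
0 [385.213 189.878] [365.565 290.553] [396.568 114.384] [474.053 331.502]
0.1 [390.349 168.167] [370.121 290.37 ] [402.084  89.004] [490.541 335.692]
0.2 [396.538 142.071] [375.822 290.138] [408.61   59.061] [511.021 340.846]
0.3 [404.149 110.077] [383.158 289.835] [416.461  23.155] [537.079 347.316]
0.4 [413.748  69.87 ] [392.951 289.422] [426.099 -20.764] [571.189 355.623]
base [503.386 157.592] [388.144 446.768]
(array([ 0.315,  0.027, -0.097]), [np.float64(0.0047147658788210395), np.float64(0.004714765878821119)])
(372, 300) [(-0.1, [387.0, 199.0], [0.32, 0.02]), (0, [392.0, 184.0], [0.32, 0.04]), (0.1, [398.0, 166.0], [0.32, 0.05]), (0.2, [405.0, 144.0], [0.32, 0.06]), (0.3, [415.0, 116.0], [0.33, 0.07]), (0.4, [426.0, 81.0], [0.33, 0.08])]
(400, 300) [(-0.1, [381.0, 179.0], [0.32, -0.05]), (0, [386.0, 164.0], [0.32, -0.03]), (0.1, [392.0, 147.0], [0.32, -0.01]), (0.2, [399.0, 126.0], [0.32, 0.01]), (0.3, [409.0, 99.0], [0.33, 0.02]), (0.4, [420.0, 65.0], [0.33, 0.04])]
(480, 340) [(-0.1, [397.0, 123.0]
[... 349 characters left out ...]
 -0.29]), (0.3, [438.0, 10.0], [0.19, -0.24]), (0.4, [447.0, -17.0], [0.21, -0.18])]
(400, 335) [(-0.1, [409.0, 176.0], [0.23, -0.05]), (0, [414.0, 161.0], [0.24, -0.03]), (0.1, [420.0, 144.0], [0.25, -0.01]), (0.2, [427.0, 122.0], [0.26, 0.01]), (0.3, [435.0, 96.0], [0.27, 0.02]), (0.4, [446.0, 62.0], [0.28, 0.04])]
(440, 370) [(-0.1, [428.0, 146.0], [0.15, -0.14]), (0, [432.0, 132.0], [0.17, -0.12]), (0.1, [438.0, 116.0], [0.18, -0.09]), (0.2, [444.0, 96.0], [0.2, -0.07]), (0.3, [452.0, 71.0], [0.22, -0.04]), (0.4, [462.0, 39.0], [0.23, -0.01])]
inc [ 0.585  0.495 -0.   ] [0.675 0.227 0.   ] (array([0.6  , 0.484, 0.472]), [np.float64(0.01068282565475176), np.float64(0.010682825654751522)])
```

View pics/scrop.png

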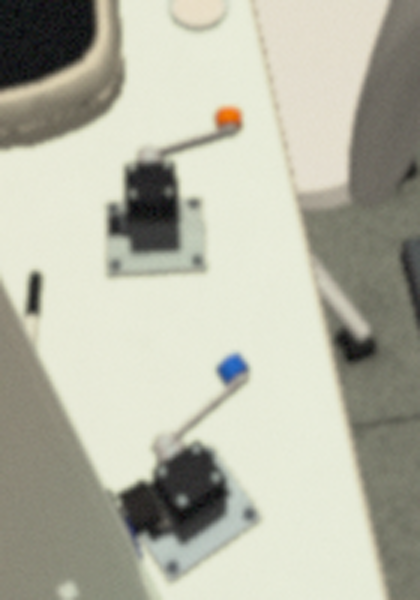

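The side crop shows the orange roller clear of everything, with its box on the far (+y) side. The chair back is below the forearm and nearer the robot than x≈0.34. I'll lift, shut the fingers and square the tool, then swing in over the bench from the +y side.

play_rows(
  plan=[
    [[0,0,-3,-0.1,0],[0,0,-3,-0.1,0],[0,0,-3,-0.114,0],[-3,-3,0,0,0],[-4,-4,0,0,0],[-4,-4,0,0,0],[-4,-4,0,0,0],[-4,-4,0,0,0]],
  ],
)

```text
time_s: 0.9
position: [0.3497, 0.3739, 0.34]
ee_rot: [-180.0, -0.0, -180.0]
wrist_force: [0.2, 0.1, -0.1]
grip_width: -0.004
finger_force: 0.0
```

play_rows(
  plan=[
    [[-2.5,-4,0,0,0],[-2,-4,0,0,0],[-2,-5,0,0,0],[-2,-5,0,0,0],[-1.4,-5,0,0,0],[-1,-4,0,0,0],[0,-1.6,0,0,0],[0,0,3,0,0]],
  ],
)

```text
time_s: 1.7
position: [0.4571, 0.096, 0.3134]
ee_rot: [-179.9, 0.4, 179.8]
wrist_force: [0.1, 0.6, -0.6]
grip_width: -0.005
finger_force: 0.0
```

play_rows(
  plan=[
    [[0,0,5,0,0],[0,0,4,0,0],[0,0,3,0,0],[0,0,2,0,0],[0,0,0,0,0],[0,0,0,0,0]],
  ],
)

```text
time_s: 2.3
position: [0.4546, 0.0986, 0.1705]
ee_rot: [180.0, -0.0, -180.0]
wrist_force: [0.3, -0.0, 0.1]
grip_width: 0.0
finger_force: 0.0
```

```bash
python3 - <<'E'
from workcell import monitor, snapshot
import cv2,numpy as np
from h import *
s=monitor.observe();print(s['time_s'],s['position'],s['ee_rot'],s['wrist_force'])
S,T=snapshot('side'),snapshot('top')
p=np.array(s['position'])+[0,0,-.019]
print(proj(S,p),proj(T,p),proj(T,(.479,.07,.115)))
a=cv2.resize(S['color'][130:230,270:390],None,fx=4,fy=4,interpolation=2);b=cv2.resize(T['color'][170:270,300:380],None,fx=4,fy=4,interpolation=2)
cv2.imwrite('pics/near1.png',np.hstack([a,b])[:,:,::-1])
for c,x in((S,(320,165,350,200)),(T,(345,205,380,240))):
  try: print(blob(c,'orange',x))
  except Exception as e: print(e)
E
```

```text
2.3 [0.45457536 0.0985845  0.17049381] [ 1.79999501e+02 -4.05670513e-02 -1.79986345e+02] [ 0.3328244  -0.03847404  0.12972361]
[349.07994368 179.39987643] [348.23947036 232.930387  ] [360.91040666 223.94878893]
((335.62857142857143, 178.28571428571428), 35.0)
float division by zero
```

View pics/near1.png

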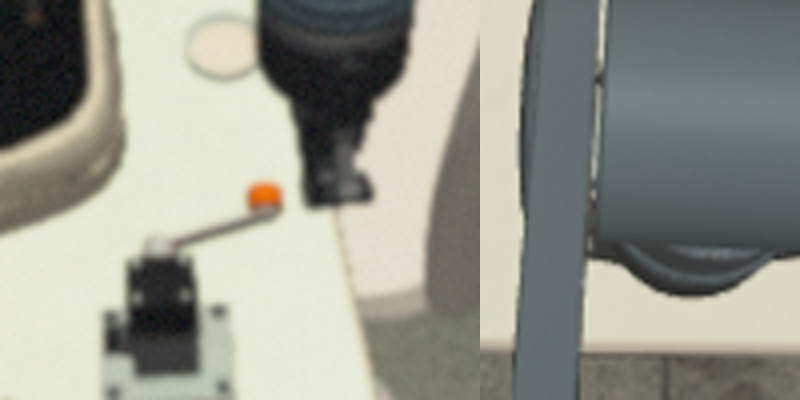

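The gripper stopped short because rows were clipped by the speed limits. In the crop it hangs to the robot's side of the roller, which is at (264,197), and the top view is blocked by the arm. I'll shift to above the roller and look again.

play_rows(
  plan=[
    [[-1,-1,0,0,0],[-1.15,-1,0,0,0],[0,-0.85,0,0,0],[0,0,1,0,0],[0,0,1,0,0],[0,0,0,0,0]],
  ],
)

```text
time_s: 3.0
position: [0.4743, 0.0703, 0.148]
ee_rot: [180.0, -0.2, 180.0]
wrist_force: [0.5, 0.8, -0.4]
grip_width: -0.0
finger_force: 0.0
```

```bash
python3 - <<'E'
from workcell import monitor, snapshot
import cv2,numpy as np
from h import *
s=monitor.observe();print(s['time_s'],s['position'],s['ee_rot'],s['wrist_force'])
S=snapshot('side')
p=np.array(s['position'])+[0,0,-.019]
print(proj(S,p),[proj(S,p+[a,b,0]).round(1) for a in(-.011,.011) for b in (-.0145,.0145)])
cv2.imwrite('pics/near2.png',cv2.resize(S['color'][130:210,280:380],None,fx=7,fy=7,interpolation=2)[:,:,::-1])
print(blob(S,'orange',(320,165,350,200)))
E
```

```text
3.0 [0.4742702  0.07025708 0.14798666] [179.9664955   -0.24853388 179.99120852] [ 0.4712411   0.75344722 -0.35051601]
[337.99695423 175.69530792] [array([341.6, 169.9]), array([343.8, 180.3]), array([332.3, 171.2]), array([334.3, 181.6])]
((335.5, 178.84615384615384), 26.0)
```

View pics/near2.png

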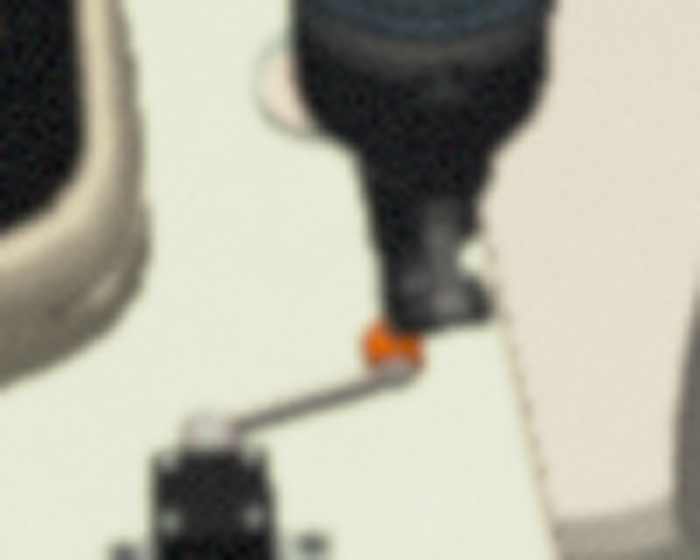

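The picture shows the roller at crop (392,347) with the fingertip just above it, but the tip sits somewhat towards the robot at (440,325). I'll shift 6 mm towards the pivot, then start pressing gently and watch the force.

play_rows(
  plan=[
    [[-0.6,0,0,0,0],[0,0,0.3,0,0],[0,0,0.3,0,0],[0,0,0.3,0,0],[0,0,0,0,0],[0,0,0,0,0]],
  ],
)

```text
time_s: 3.65
position: [0.4823, 0.0702, 0.1415]
ee_rot: [180.0, 0.0, -180.0]
wrist_force: [0.2, 0.3, 1.7]
grip_width: -0.002
finger_force: 1.3
```

```bash
python3 - <<'E'
from workcell import monitor, snapshot
import cv2,numpy as np
from h import *
s=monitor.observe();print(s['time_s'],s['position'],s['ee_rot'],s['wrist_force'],s['moment'])
S=snapshot('side')
cv2.imwrite('pics/near3.png',cv2.resize(S['color'][130:210,280:380],None,fx=7,fy=7,interpolation=2)[:,:,::-1])
print(blob(S,'orange',(320,165,350,200)))
E
```

```text
3.65 [0.48226258 0.07016786 0.14149456] [ 1.79995699e+02  2.37144418e-02 -1.79982950e+02] [0.19139398 0.33652586 1.68929081] [ 0.05331854 -0.00674984 -0.10038533]
((336.90909090909093, 179.9090909090909), 11.0)
```

View pics/near3.png

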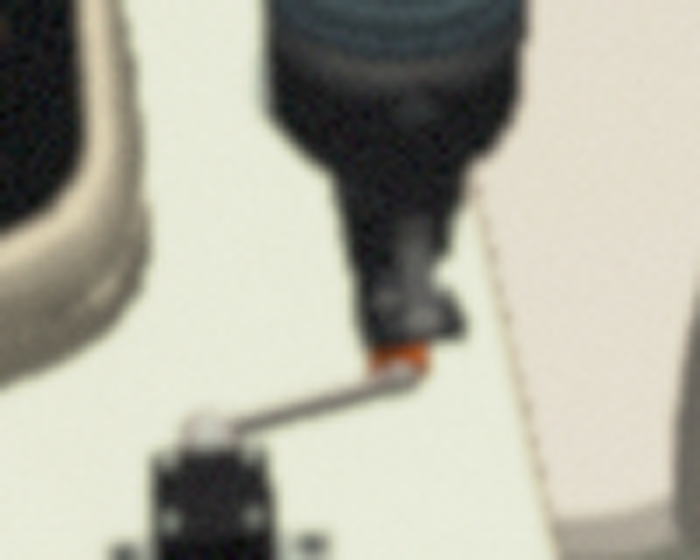

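The picture shows the fingertip resting squarely on the roller, which is at (400,357), with 1.7 N of contact force at the expected height. I'll press on to just short of level and hold.

play_rows(
  plan=[
    [[0,0,0.5,0,0],[0,0,0.5,0,0],[0,0,0.5,0,0],[0,0,0.5,0,0],[0,0,0.5,0,0],[0,0,0,0,0],[0,0,0,0,0],[0,0,0,0,0]],
  ],
)

```text
time_s: 4.5
position: [0.4825, 0.0701, 0.1164]
ee_rot: [180.0, 0.0, -180.0]
wrist_force: [0.9, 0.4, 5.4]
grip_width: 0.001
finger_force: 2.7
```

```bash
python3 - <<'E'
from workcell import monitor, snapshot
import cv2,numpy as np
s=monitor.observe();print(s['time_s'],s['position'],s['wrist_force'],s['moment'])
S=snapshot('side')
cv2.imwrite('pics/near4.png',cv2.resize(S['color'][130:210,280:380],None,fx=7,fy=7,interpolation=2)[:,:,::-1])
E
```

```text
4.5 [0.48248818 0.0700917  0.11641997] [0.86073192 0.41589382 5.44238957] [ 0.11936523 -0.09963782  0.00114903]
```

View pics/near4.png

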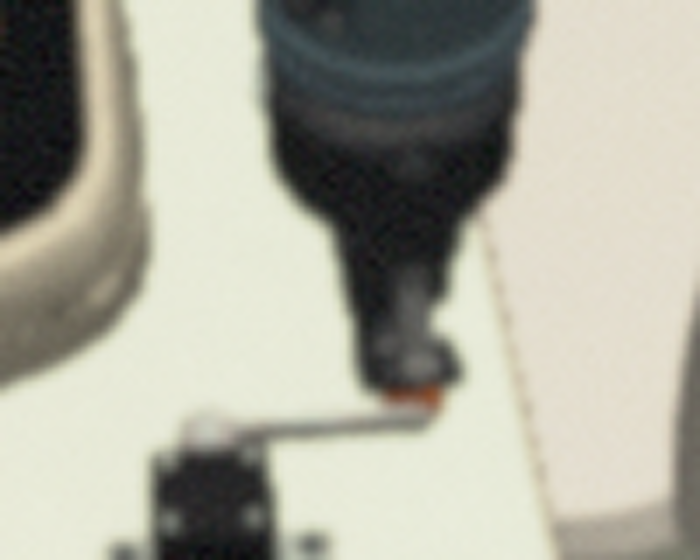

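The arm now looks nearly level, and the force of 5.4 N is slightly under the nominal click force. I'll go a little further for margin and hold.

play_rows(
  plan=[
    [[0,0,0.2,0,0],[0,0,0.1,0,0],[0,0,0,0,0],[0,0,0,0,0],[0,0,0,0,0],[0,0,0,0,0]],
  ],
)

```text
time_s: 5.15
position: [0.4827, 0.0701, 0.1136]
ee_rot: [180.0, 0.1, -180.0]
wrist_force: [0.4, 0.8, 5.9]
grip_width: 0.001
finger_force: 2.9
```

play_rows(
  plan=[
    [[0,0,0.2,0,0],[0,0,0,0,0],[0,0,0,0,0],[0,0,0,0,0],[0,0,0,0,0],[0,0,0,0,0],[0,0,0,0,0]],
  ],
)

```text
time_s: 5.85
position: [0.4828, 0.0701, 0.1117]
ee_rot: [180.0, 0.1, -180.0]
wrist_force: [1.4, 1.0, 5.5]
grip_width: -0.002
finger_force: 3.0
```

```bash
python3 - <<'E'
from workcell import monitor, snapshot
import cv2,numpy as np
from h import *
s=monitor.observe();print(s['time_s'],s['position'],s['wrist_force'])
S=snapshot('side')
cv2.imwrite('pics/near5.png',cv2.resize(S['color'][130:210,280:380],None,fx=7,fy=7,interpolation=2)[:,:,::-1])
# arm's roller end expected in crop pixels for lever angles (pivot 63 mm in +x of roller)
for a in(0,.3,.38,.44,.5,.62):
    t=np.radians(25)-a; p=np.array([.479+.0634,.080,.085]);e=p+[-.07*np.cos(t),0,.07*np.sin(t)]
    print(a,(proj(S,p)-[280,130])*7,(proj(S,e)-[280,130])*7)
E
```

```text
5.85 [0.48276234 0.07007701 0.11166158] [1.39983704 1.03545177 5.50005347]
0 [210.53102867 442.01377173] [396.15522169 370.03950332]
0.3 [210.53102867 442.01377173] [412.38231962 399.70725297]
0.38 [210.53102867 442.01377173] [413.58561902 408.18122197]
0.44 [210.53102867 442.01377173] [413.63230559 414.6234374 ]
0.5 [210.53102867 442.01377173] [412.9544696  421.11370338]
0.62 [210.53102867 442.01377173] [409.47019018 434.14576347]
```

View pics/near5.png

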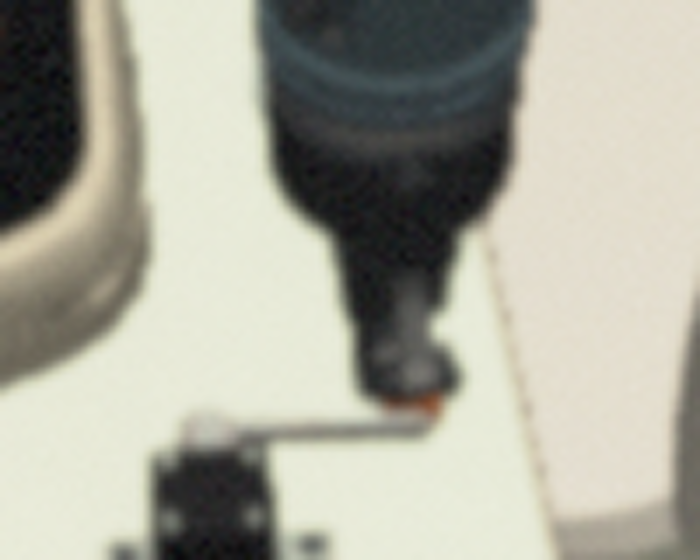

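The arm's outer end sits at (425,423), about 48 px below rest, which is roughly 0.47 rad. That is past the click and well short of the stop, and it has been held for over a second. Now I'll release straight up.

play_rows(
  plan=[
    [[0,0,-0.5,0,0],[0,0,-0.8,0,0],[0,0,-1,0,0],[0,0,-1.2,0,0],[0,0,-2,0,0],[0,0,-3,0,0],[0,0,0,0,0],[0,0,0,0,0]],
  ],
)

```text
time_s: 6.7
position: [0.4822, 0.07, 0.1969]
ee_rot: [-180.0, 0.1, -180.0]
wrist_force: [-0.5, -0.0, 0.2]
grip_width: 0.001
finger_force: 0.0
```

```bash
python3 - <<'E'
from workcell import monitor, snapshot
from h import *
s=monitor.observe();print(s['time_s'],s['position'],s['wrist_force'])
S=snapshot('side')
print(blob(S,'orange',(320,165,350,195)),blob(S,'blue',(320,250,355,280)))
E
```

```text
6.7 [0.482153   0.06995759 0.19693237] [-0.50966084 -0.02472567  0.20772441]
((335.8, 178.22857142857143), 35.0) ((336.7111111111111, 262.15555555555557), 45.0)
```

Both rollers are back at their starting pixels and the robot is touching nothing, so I'm handing in.

```bash
python3 -c "
from workcell import ctrl
print(ctrl.close_job())"
```

```text
the job is handed in; nothing more can be done
None
```

I pressed the orange roller arm to about 0.47 rad by camera estimate (past the 0.38 click and slightly past level), held it there for over a second, then released it; it sprang fully back up, the blue switch was not touched, and the job is handed in.

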